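Push the loose drill-bit case back into the packed row

ROBOT

A 7-joint arm with a two-finger parallel gripper is mounted at the origin on the work surface. World frame = base frame: x ahead of the robot, y to its left, z up, the work surface at z = 0. Lengths are in m, angles in rad, forces in N, time in s.
With the tool pointing down it reaches from about 0.35 to 0.9 m from the base axis. Payload 7.2 kg.
Tool frame: the origin (TCP) lies midway between the tips of the shut fingers; the grasp point (between the pads) lies 19 mm behind it (robot.grasp_offset is the distance from the TCP to the grasp point, in m); z points along the fingers, y is the direction in which the jaws open and shut (so a half turn about z gives the same grasp; the last joint's range is limited). The gripper opens to 85 mm and grips with 20 to 120 N. Pads are 22 mm wide; open, the fingers measure 114 mm over their backs; the gripper's body (76 mm by 85 mm) begins 54 mm behind the grasp point. The pads swing forward as they close: fully open they stand 13 mm farther back than shut.
Start: joints at [1.226, 0.411, -0.013, 1.596, 0.006, 1.134, -0.082], TCP at [0.171, -0.601, 0.231] pointing down, gripper open.
Joint ranges: [-2.95, 2.95], [-0.29, 1.99], [-1.47, 1.44], [0.14, 2.54], [-1.03, 4.17], [0.13, 1.85], [-2.86, 2.86]. Speed limits (rad/s): [2.39, 2.39, 3.01, 3.01, 3.14, 3.14, 3.14].

INTERFACE

Orientations are given as a unit quaternion [x, y, z, w].
In Python, from station import status, read_camera, calibration, close_job, finder, robot gives the robot as it stands. The module is installed in compiled form; this text tells all that it offers.
- The arm moves only by the shell command python3 -m crank 'ROWS' [FORCE]. ROWS is JSON, a list of rows, each an object with "fingers": the closure in counts, from 0 (fully open) to 255 (shut); "xyz": the shift along the tool's x, y, z in mm, a list of three; "twist": the turn about the tool's z in rad. In form: [{"fingers": fingers, "xyz": [dx, dy, dz], "twist": twist}, ...]. A call has 1 to 8 rows; each row is the pose to reach, as a shift and turn from the pose measured when the call began, along the tool's axes at that moment; what a row does not reach only later rows make up. A row lasts 1/10 s, in which the tool goes at most 50 mm and 8.59 degrees, less where a joint would pass 70% of its speed; a pose out of reach is approached as far as the arm can. A call with a gripper value outside its range is refused whole. The fingers move at their own pace and stop on an object; FORCE is the grip in N (left out, the last holds). Time passes only in rows, so rows that repeat a pose let the fingers close. It gives the time, the measured TCP pose, the force and the opening at its end, in the units of the state.
- status.sense(): the state, without advancing time (a new reading comes with each control period).
- read_camera(name): name is "side" or "top" or "wrist"; returns the picture (480x640x3 uint8, red, green, blue); there is no depth.
- calibration(name): a dict with "camera_matrix" (3x3 intrinsics, pixels), "distortion" ([k1, k2, p1, p2, k3] as OpenCV has them; the pictures are not rectified), "eye" and "rotation" of the camera in the world. Camera axes: x right, y down, z forward; pixel columns grow to the right and rows downward; lengths in m; the calibration is good to about 2 mm. A picture is of the moment at which its call begins: read the wrist's pose just before it. calibration takes no time and is no camera call; for the wrist camera it gives the pose at the moment of the call.
- close_job(): hands the job in, once; it reports no verdict.
Trained networks look in the newest picture that a camera, given by its name, has taken for a name from the list of things; names that differ only in an ending like _2 or _b are one class to them, and where a whole thing is asked for, a point or a joint stands for the part that bears it (a point fixed in the world has none). Each returns a list of dicts, best first, with "conf" (0 to 1); they miss things now and then, are a little off and sometimes report something else, mostly with a low value. They report only what shows in the picture. A call takes as long as a camera call.
- finder.masks_of(camera, label): "pixels" (480x640 bool, what is visible of it) and "bbox" ([left, top, width, height] in pixels, round what is visible of it).
The state is a dict: "time_s": time; "q": joint angles; "qd": joint speeds; "tau": joint torques, N m; "tcp_pos": TCP position; "eef_rot": TCP orientation; "contact_force": force on the tool from outside, world axes, zero at the start; "moment": the same for the moment, N m; "opening": opening from 0.0 (shut) to 1.0 (fully open).
Only numpy, scipy, OpenCV 4.12 (cv2) and the standard library are available. Lean on these libraries where they do the work, as an engineer would, in place of code of your own. Each camera call takes 0.05 s, during which the arm holds its last target.

TASK

One round-edged drill-bit case has been left standing on the bench; it is the same shape as those in the low steel tray. Put it back in the row: push it down from above into the narrow gap between the two middle cases, so that they shift apart, until it stands fully down on the tray floor in line with the others. It and the two cases beside it must end upright and down in the tray, and neither neighbour may be knocked over on the way.

Things in the scene. Friction and masses are not known exactly. Their poses are not given: they have to be found in the camera images.
- loose_case: The case to put away: grey plastic, upright on the bench, 60 (x) x 30 (y) x 90 mm tall, 200 g. Long top and bottom edges rounded (radius 15, seen along x) but for an 22 wide flat foot. Flat ends at x = +-30; gripping these keeps fingers clear of the row. Origin: centre of underside. Not the grey square-edged box (60 x 46 x 70 tall) or clear jar (54 across, 65 tall) near it.
- left_case: Loose case of the same size and shape, but full (400 g), standing in the tray, on the left (tray +y) side of the middle gap. Origin: centre of its underside; axes parallel to the tray's at the start, give or take 2 degrees.
- right_case: The same, on the right (tray -y) side of the middle gap. The clear gap between left_case and right_case is 20 to 27 mm at the start, less than a case's 30 mm; they slide apart when a case is pushed down between their rounded tops.
- tray: Low open steel tray, fixed, with four cases in a row along its y: one more loose case stands outside left_case and one outside right_case, with some room to the end walls. Inside 84 mm (x) by 170 mm (y), sheet 3 mm, floor 3 mm above the bench; front and back walls 25 mm tall, end walls 45 mm. Origin: centre of underside, on the bench; z up.

How it is judged:
By the outcome, as a careful person would: the job done as asked, in the order asked, and still so for the second after the job is handed in, with the robot touching nothing.
It also fails if it takes over 48 s, if anything falls off the work surface, if the arm or the gripper's body presses on something with over 40 N, if the wrist force passes 120 N, or if a joint passes its speed limit or range.

## Working session

There is one attempt and no reset: what is moved stays moved. The work goes in short steps, Python scripts to look and compute and a shell command to move; the robot and the scene stay as the last step left them, time stands still between calls to the robot, and variables do not carry over. Pictures are saved under pics/ and viewed, and the job is handed in when it is done.

```bash
mkdir -p pics; python3 - <<'E'
from station import status, read_camera, calibration, finder, robot
import cv2,numpy as np
s=status.sense(); print({k:np.round(v,3) for k,v in s.items()})
print(robot.grasp_offset)
for c in ("side","top","wrist"):
    im=read_camera(c); cv2.imwrite(f"pics/{c}0.png",im[:,:,::-1])
    k=calibration(c); print(c,np.round(k["camera_matrix"],1).tolist(),np.round(k["distortion"],3),np.round(k["eye"],3),np.round(k["rotation"],3).tolist())
E
ls
```

```text
{'time_s': np.float64(0.0), 'q': array([ 1.226,  0.412, -0.013,  1.597,  0.006,  1.134, -0.082]), 'qd': array([-0.001, -0.   ,  0.001, -0.002, -0.   ,  0.   , -0.   ]), 'tau': array([ 1.0000e-03, -6.0062e+01,  6.8200e-01, -2.9941e+01,  1.4000e-02,
        1.1000e-02, -0.0000e+00]), 'tcp_pos': array([ 0.171, -0.601,  0.23 ]), 'eef_rot': array([ 0.99 ,  0.138, -0.   , -0.001]), 'contact_force': array([ 0.959, -0.116,  0.179]), 'moment': array([ 0.012,  0.005, -0.036]), 'opening': np.float64(0.997)}
0.0187
side [[599.7, 0.0, 321.5], [0.0, 599.7, 250.8], [0.0, 0.0, 1.0]] [-0.077  0.     0.     0.     0.   ] [ 0.098 -0.514  0.591] [0.848, -0.314, 0.156, -0.397]
top [[437.2, 0.0, 319.5], [0.0, 437.2, 241.2], [0.0, 0.0, 1.0]] [-0.102  0.     0.     0.     0.   ] [ 0.458 -0.023  0.737] [-0.696, 0.715, -0.041, 0.052]
wrist [[330.7, 0.0, 319.9], [0.0, 330.7, 247.5], [0.0, 0.0, 1.0]] [-0.008  0.     0.     0.     0.   ] [ 0.238 -0.584  0.373] [0.79, -0.597, -0.083, 0.109]
pics
```

View pics/side0.png

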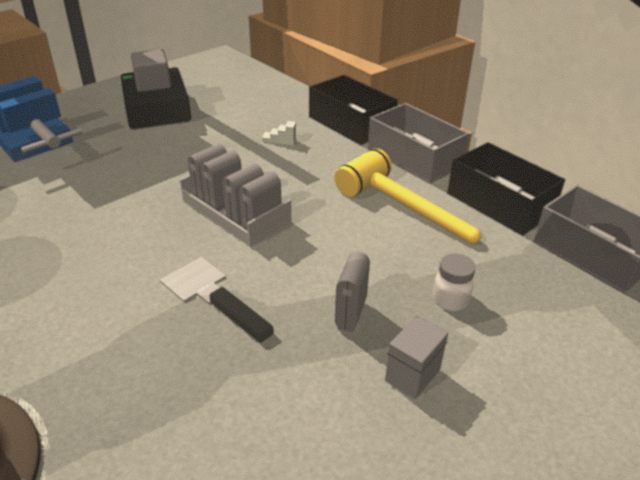

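View pics/top0.png

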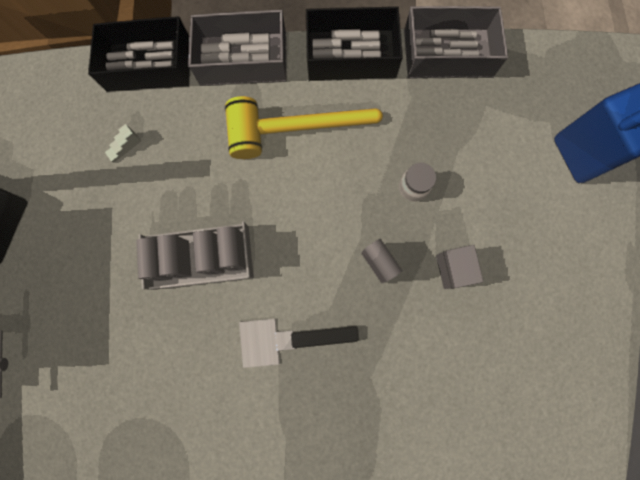

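View pics/wrist0.png

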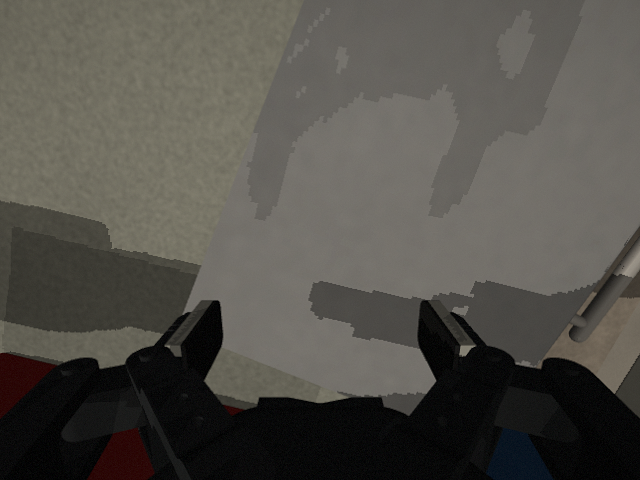

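```bash
python3 - <<'E'
from station import status, read_camera, calibration, finder
import cv2,numpy as np
for c in ("side","top"):
    im=read_camera(c)[:,:,::-1].copy(); 
    np.save(f"pics/{c}0.npy",im)
    for l in ("loose_case","left_case","right_case","tray"):
        r=finder.masks_of(c,l)
        for i,d in enumerate(r):
            m=d["pixels"]; print(c,l,i,round(d["conf"],2),np.round(d["bbox"]).tolist(),int(m.sum()))
            np.save(f"pics/m_{c}_{l}_{i}.npy",m)
E
```

```text
side loose_case 0 0.8 [334.0, 252.0, 37.0, 81.0] 2102
side left_case 0 0.85 [200.0, 152.0, 44.0, 59.0] 1389
side right_case 0 0.88 [223.0, 165.0, 40.0, 58.0] 1126
side tray 0 0.87 [179.0, 175.0, 111.0, 70.0] 1998
top loose_case 0 0.66 [364.0, 239.0, 37.0, 44.0] 1010
top loose_case 1 0.63 [138.0, 222.0, 113.0, 73.0] 1881
top left_case 0 0.96 [159.0, 237.0, 33.0, 44.0] 1245
top right_case 0 0.77 [193.0, 227.0, 29.0, 46.0] 1089
top tray 0 0.81 [136.0, 219.0, 117.0, 73.0] 1648
```

```bash
cat > h.py <<'E'
import numpy as np,cv2
from scipy.spatial.transform import Rotation as R
from scipy.optimize import minimize
def cal(c):
    from station import calibration
    return calibration(c)
def proj(k,P):
    Rm=R.from_quat(k["rotation"]).as_matrix() if np.size(k["rotation"])==4 else np.array(k["rotation"])
    rv=cv2.Rodrigues(Rm.T)[0]; t=-Rm.T@np.array(k["eye"])
    return cv2.projectPoints(np.asarray(P,float),rv,t,np.array(k["camera_matrix"]),np.array(k["distortion"],float))[0][:,0]
def case_pts():
    # section y,z: foot 22 wide flat, radius 15 arcs top
    a=np.linspace(0,np.pi,25); top=[(15*np.cos(t),75+15*np.sin(t)) for t in a]
    b=np.linspace(np.pi,2*np.pi,25); bot=[(15*np.cos(t),15+15*np.sin(t)) for t in b if abs(15*np.cos(t))>11]+[(11,0),(-11,0)]
    s=np.array(top+bot)
    return np.array([(x,y,z) for x in(-30,30) for y,z in s])/1000
CP=case_pts()
def place(P,x,y,yaw,z=0): return R.from_euler('z',yaw).apply(P)+[x,y,z]
S=4
def poly(k,P,im=None):
    p=proj(k,P); h=cv2.convexHull(p.astype(np.float32))
    if im is None: im=np.zeros((480,640),np.float32)
    cv2.fillConvexPoly(im,np.round((h)*16).astype(np.int32),1.0,cv2.LINE_8,4)
    return im
def soft(m): return cv2.GaussianBlur(np.asarray(m,np.float32),(0,0),1.5)
def wall(x0,x1,y0,y1,z0,z1): return np.array([(x,y,z) for x in(x0,x1) for y in(y0,y1) for z in(z0,z1)])/1000
E
cat > fit0.py <<'E'
from h import *
K={c:cal(c) for c in("side","top")}
M=lambda c,l,i=0:np.load(f"pics/m_{c}_{l}_{i}.npy")
def opt(f,x0,st):
    x0=np.array(x0,float); st=np.array(st)
    for _ in range(3):
        sim=np.vstack([x0]+[x0+st*e for e in np.eye(len(x0))])
        r=minimize(f,x0,method="Nelder-Mead",options=dict(initial_simplex=sim,maxiter=900,xatol=1e-5,fatol=1e-3)); x0=r.x; st=st*.5
    return x0,r.fun
def bp(k,u,v,z):
    Rm=R.from_quat(k["rotation"]).as_matrix(); n=cv2.undistortPoints(np.array([[[u,v]]],float),np.array(k["camera_matrix"]),np.array(k["distortion"],float))[0,0]
    d=Rm@[*n,1]; e=np.array(k["eye"]); return e+d*(z-e[2])/d[2]
T={c:soft(M(c,"loose_case")) for c in K}
x0=bp(K["top"],382,260,.07); print("init",x0)
for cs in (["side","top"],["side"],["top"]):
    best=min((opt(lambda p:sum(((soft(poly(K[c],place(CP,*p)))-T[c])**2).sum() for c in cs),[x0[0],x0[1],y],[.006,.006,.2]) for y in(.5,-.5,1.0)),key=lambda r:r[1]); print("loose",cs,np.round(best,4) if 0 else (np.round(best[0],4),round(best[1],1)))
# tray: params x,y,yaw, left dy, right dy, leftdx,rightdx, leftyaw,rightyaw
TW=[wall(-45,-42,-88,88,0,25),wall(42,45,-88,88,0,25),wall(-45,45,-88,-85,0,45),wall(-45,45,85,88,0,45)]
L={(c,l):soft(M(c,l)) for c in K for l in("left_case","right_case")}
def tf(p,dx,dy,dyaw):
    c,s=np.cos(p[2]),np.sin(p[2]); return p[0]+c*dx-s*dy,p[1]+s*dx+c*dy,p[2]+dyaw
def ren(c,p):
    k=K[c]; l=poly(k,place(CP,*tf(p,p[5],p[3],p[7]),z=.003)); r=poly(k,place(CP,*tf(p,p[6],p[4],p[8]),z=.003))
    rr=poly(k,place(CP,*tf(p,0,p[9],0),z=.003))
    near=np.zeros((480,640),np.float32)
    for w in ([TW[0],TW[2]]): poly(k,place(w,*p[:3]),near)
    return {"left_case":l*(1-r)*(1-near)*(1-rr),"right_case":r*(1-rr)*(1-near)}
TM={c:soft(M(c,"tray")) for c in K}
def tr(c,p):
    # whole tray outline extents: only walls visible, minus cases
    m=np.zeros((480,640),np.float32)
    for w in TW: poly(K[c],place(w,*p[:3]),m)
    return m
def f(p,cs):
    e=0
    for c in cs:
        v=ren(c,p)
        for l in v: e+=((soft(v[l])-L[c,l])**2).sum()
        e+=500*((p[5:7]/.004)**2).sum()*0.02+ 10*((p[7:9]/.035)**2).sum()
    return e
x0=bp(K["top"],194,258,.05); print("init tray",x0)
for cs in (["side","top"],["side"],["top"]):
    b=opt(lambda p:f(p,cs),[x0[0],x0[1],.05,.027,-.027,0,0,0,0,-.062],[.006,.006,.05,.004,.004,.003,.003,.02,.02,.004])
    p=b[0]; print("tray",cs,np.round(p,4),round(b[1],1)); print(" left",np.round(tf(p,p[5],p[3],p[7]),4)," right",np.round(tf(p,p[6],p[4],p[8]),4))
    if len(cs)==2: P=p
np.save("P0.npy",P)
E
python3 fit0.py
```

```text
init [ 0.51476775 -0.10838054  0.07      ]
loose ['side', 'top'] (array([ 0.5153, -0.1095,  0.5765]), np.float64(12.7))
loose ['side'] (array([ 0.5162, -0.1085,  0.5755]), np.float64(4.0))
loose ['top'] (array([ 0.5143, -0.1091,  0.5498]), np.float64(2.9))
init tray [0.52785068 0.18786531 0.05      ]
tray ['side', 'top'] [ 5.339e-01  1.906e-01  9.650e-02  3.080e-02 -2.710e-02  2.000e-04
 -8.000e-04 -1.500e-03 -2.600e-03 -6.580e-02] 52.4
 left [0.5312 0.2213 0.095 ]  right [0.5357 0.1636 0.0939]
tray ['side'] [ 0.5341  0.1912  0.1045  0.0284 -0.0273 -0.0006 -0.0012 -0.0006 -0.0012
 -0.0657] 9.7
 left [0.5306 0.2195 0.1039]  right [0.5358 0.1639 0.1033]
tray ['top'] [ 0.5319  0.1906  0.0698  0.0309 -0.0271  0.0008  0.0007 -0.0048  0.0007
 -0.0665] 33.2
 left [0.5306 0.2214 0.065 ]  right [0.5346 0.1636 0.0705]
```

```bash
cat > go.py <<'E'
import sys,numpy as np
from scipy.spatial.transform import Rotation as R
from station import status
s=status.sense(); Rm=R.from_quat(s["eef_rot"]).as_matrix(); p=np.array(s["tcp_pos"])
phi=np.arctan2(Rm[1,0],Rm[0,0])
print("t",round(float(s["time_s"]),2),"tcp",np.round(p,4),"phi",round(phi,4),"tilt z",np.round(Rm[:,2],4),"F",np.round(s["contact_force"],1),"open",round(float(s["opening"]),3))
if len(sys.argv)>1:
    t=np.array(list(map(float,sys.argv[1:4]))); print("xyz mm",np.round(Rm.T@(t-p)*1000,1),"twist",round(-((float(sys.argv[4])-phi+np.pi)%(2*np.pi)-np.pi),3))
E
python3 go.py 0.515 -0.109 0.20 2.14
```

```text
t 0.65 tcp [ 0.1708 -0.6012  0.2313] phi 0.2769 tilt z [-0.e+00 -1.e-04 -1.e+00] F [0.4 0.1 0. ] open 0.999
xyz mm [ 465.6 -379.4   31.3] twist -1.863
```

```bash
python3 -m crank '[{"fingers":0,"xyz":[38,-31,0],"twist":-0.14},{"fingers":0,"xyz":[76,-62,0],"twist":-0.28},{"fingers":0,"xyz":[114,-93,0],"twist":-0.42},{"fingers":0,"xyz":[152,-124,0],"twist":-0.56},{"fingers":0,"xyz":[190,-155,0],"twist":-0.7},{"fingers":0,"xyz":[228,-186,0],"twist":-0.84},{"fingers":0,"xyz":[266,-217,0],"twist":-0.98},{"fingers":0,"xyz":[304,-248,0],"twist":-1.12}]' 100; python3 go.py 0.515 -0.109 0.20 2.14
```

```text
time_s: 1.45
tcp_pos: [0.3963, -0.278, 0.2318]
eef_rot: [0.764, 0.645, -0.0, 0.001]
contact_force: [0.4, -0.3, 0.3]
opening: 0.996
t 1.45 tcp [ 0.3963 -0.278   0.2318] phi 1.4023 tilt z [ 8.e-04 -1.e-03 -1.e+00] F [ 0.4 -0.3  0.3] open 0.996
xyz mm [186.5  88.6  31.7] twist -0.738
```

```bash
python3 -m crank '[{"fingers":0,"xyz":[38,18,4],"twist":-0.14},{"fingers":0,"xyz":[76,36,8],"twist":-0.28},{"fingers":0,"xyz":[114,54,15],"twist":-0.42},{"fingers":0,"xyz":[152,72,22],"twist":-0.56},{"fingers":0,"xyz":[186,89,27],"twist":-0.7},{"fingers":0,"xyz":[186.5,88.6,31],"twist":-0.738},{"fingers":0,"xyz":[186.5,88.6,31],"twist":-0.738}]' 100; python3 go.py 0.515 -0.109 0.20 2.14
python3 - <<'E'
from h import *
from station import read_camera
k=cal("wrist"); im=read_camera("wrist")[:,:,::-1].copy()
for q in [(0.5153,-0.1092,.57)]:
    for u,v in proj(k,place(CP,*q)): cv2.circle(im,(int(u),int(v)),1,(0,0,255),-1)
cv2.imwrite("pics/w1.png",im)
E
```

```text
time_s: 2.15
tcp_pos: [0.515, -0.1078, 0.2001]
eef_rot: [0.479, 0.878, -0.0, -0.0]
contact_force: [-0.0, -0.3, 0.6]
opening: 0.999
t 2.15 tcp [ 0.515  -0.1078  0.2001] phi 2.1431 tilt z [-3.e-04 -2.e-04 -1.e+00] F [-0.  -0.3  0.6] open 0.999
xyz mm [-1.  -0.6  0.1] twist 0.003
```

View pics/w1.png

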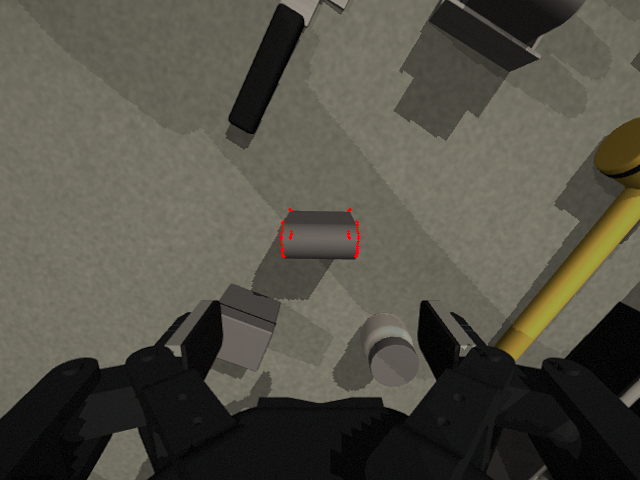

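```bash
python3 -m crank '[{"fingers":0,"xyz":[-1,-0.5,40],"twist":0.003},{"fingers":0,"xyz":[-1,-0.5,80],"twist":0.003},{"fingers":0,"xyz":[-1,-0.5,110],"twist":0.003},{"fingers":0,"xyz":[-1,-0.5,135],"twist":0.003},{"fingers":0,"xyz":[-1,-0.5,155],"twist":0.003},{"fingers":0,"xyz":[-1,-0.5,162],"twist":0.003},{"fingers":0,"xyz":[-1,-0.5,162],"twist":0.003}]' 100; python3 go.py 0.515 -0.109 0.038 2.14
python3 - <<'E'
from h import *
from station import read_camera
for c in("wrist","side"):
    cv2.imwrite(f"pics/{c}2.png",read_camera(c)[:,:,::-1])
E
```

```text
time_s: 2.9
tcp_pos: [0.5141, -0.1112, 0.038]
eef_rot: [0.483, 0.876, -0.001, -0.0]
contact_force: [-0.7, -0.1, -0.2]
opening: 1.006
t 2.9 tcp [ 0.5141 -0.1112  0.038 ] phi 2.1344 tilt z [-0.0016 -0.0011 -1.    ] F [-0.7 -0.1 -0.2] open 1.006
xyz mm [ 1.4  1.9 -0. ] twist -0.006
```

View pics/wrist2.png

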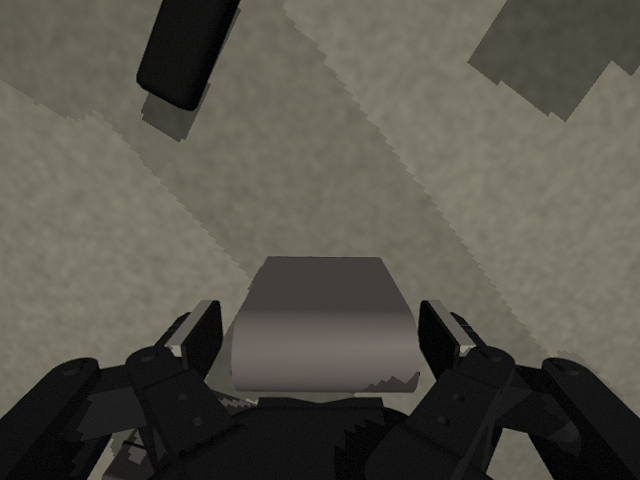

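View pics/side2.png

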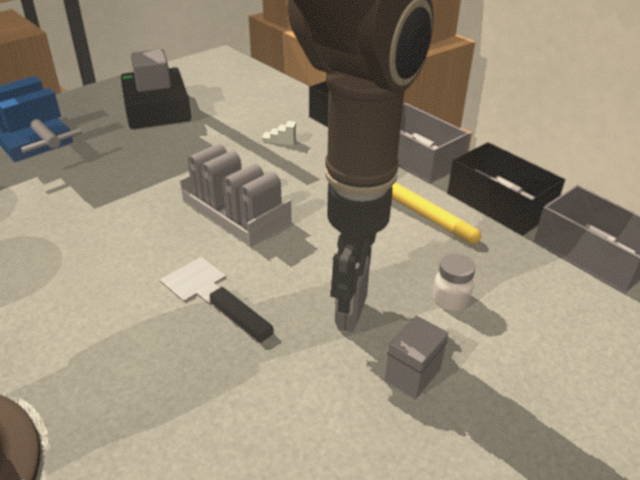

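The case sits between the pads (its top spans cols 232–420 at row ~360, pads at 222/418), about 2 mm off to the right. I'll correct that and close.

```bash
python3 -m crank '[{"fingers":0,"xyz":[1.4,2,0],"twist":-0.006},{"fingers":0,"xyz":[1.4,2,0],"twist":-0.006},{"fingers":120,"xyz":[1.4,2,0],"twist":-0.006},{"fingers":200,"xyz":[1.4,2,0],"twist":-0.006},{"fingers":255,"xyz":[1.4,2,0],"twist":-0.006},{"fingers":255,"xyz":[1.4,2,0],"twist":-0.006},{"fingers":255,"xyz":[1.4,2,0],"twist":-0.006},{"fingers":255,"xyz":[1.4,2,0],"twist":-0.006}]' 100; python3 go.py 0.515 -0.109 0.16 2.14
```

```text
time_s: 3.8
tcp_pos: [0.5167, -0.1089, 0.0401]
eef_rot: [0.48, 0.877, -0.0, 0.001]
contact_force: [-0.7, -0.6, 5.8]
opening: 0.693
t 3.8 tcp [ 0.5167 -0.1089  0.0401] phi 2.1411 tilt z [ 0.002  -0.0021 -1.    ] F [-0.7 -0.6  5.8] open 0.693
xyz mm [   0.5   -1.4 -119.9] twist 0.001
```

```bash
python3 -m crank '[{"fingers":255,"xyz":[0,0,-15],"twist":0},{"fingers":255,"xyz":[0,0,-40],"twist":0},{"fingers":255,"xyz":[0,0,-75],"twist":0},{"fingers":255,"xyz":[0,0,-110],"twist":0},{"fingers":255,"xyz":[0,0,-135],"twist":0},{"fingers":255,"xyz":[0,0,-140],"twist":0}]' 100; python3 go.py 0.533 0.192 0.18 1.656
python3 - <<'E'
from h import *
from station import read_camera
for c in("wrist","side"):
    cv2.imwrite(f"pics/{c}3.png",read_camera(c)[:,:,::-1])
E
```

```text
time_s: 4.4
tcp_pos: [0.5179, -0.1085, 0.1837]
eef_rot: [0.48, 0.877, 0.0, 0.004]
contact_force: [0.3, -1.1, -2.3]
opening: 0.693
t 4.4 tcp [ 0.5179 -0.1085  0.1837] phi 2.1412 tilt z [ 0.007  -0.0034 -1.    ] F [ 0.3 -1.1 -2.3] open 0.693
xyz mm [244.8 174.9   2.8] twist 0.485
```

View pics/side3.png

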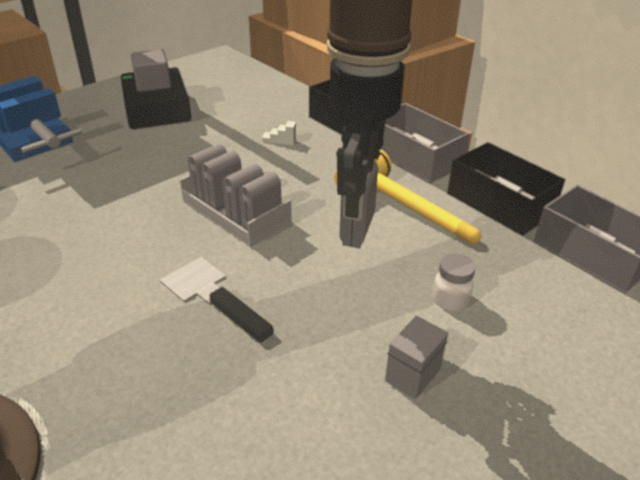

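View pics/wrist3.png

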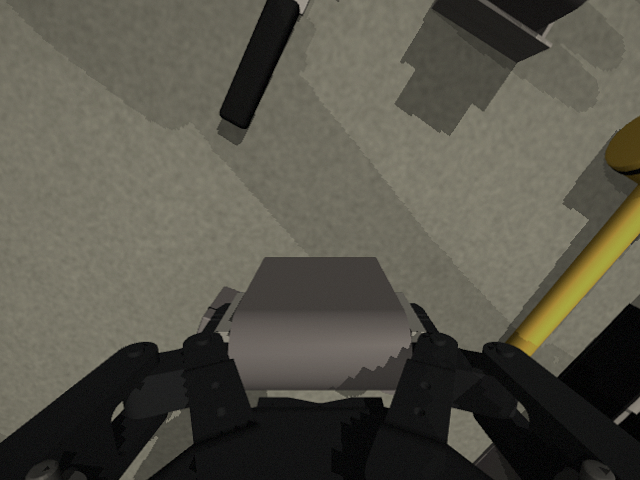

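```bash
python3 go.py 0.533 0.082 0.185 1.656
```

```text
t 4.5 tcp [ 0.5166 -0.1088  0.1809] phi 2.1409 tilt z [ 0.0034 -0.0029 -1.    ] F [ 0.  -0.1 -2.8] open 0.695
xyz mm [151.7 116.8  -4.6] twist 0.485
```

```bash
python3 -m crank '[{"fingers":255,"xyz":[15,12,-2],"twist":0.04},{"fingers":255,"xyz":[45,35,-4],"twist":0.14},{"fingers":255,"xyz":[75,58,-5],"twist":0.25},{"fingers":255,"xyz":[105,81,-5],"twist":0.36},{"fingers":255,"xyz":[130,100,-5],"twist":0.44},{"fingers":255,"xyz":[148,114,-5],"twist":0.48},{"fingers":255,"xyz":[152,117,-5],"twist":0.485},{"fingers":255,"xyz":[152,117,-5],"twist":0.485}]' 100; python3 -m crank '[{"fingers":255,"xyz":[0,0,0],"twist":0},{"fingers":255,"xyz":[0,0,0],"twist":0}]'; python3 - <<'E'
from h import *
from station import read_camera,finder
im=read_camera("wrist")[:,:,::-1].copy(); k=cal("wrist"); np.save("pics/kw4.npy",k,allow_pickle=True)
cv2.imwrite("pics/wrist4.png",im)
for l in("left_case","right_case","tray","loose_case"):
    for i,d in enumerate(finder.masks_of("wrist",l)):
        print(l,i,round(d["conf"],2),np.round(d["bbox"])); np.save(f"pics/m_wrist_{l}_{i}.npy",d["pixels"])
P=np.load("P0.npy")
from fit0 import tf,TW
E
python3 go.py
```

```text
time_s: 5.3
tcp_pos: [0.532, 0.083, 0.1839]
eef_rot: [0.675, 0.737, -0.001, 0.001]
contact_force: [-0.5, -1.3, -2.9]
opening: 0.694
time_s: 5.5
tcp_pos: [0.5316, 0.0813, 0.1831]
eef_rot: [0.676, 0.737, -0.002, 0.001]
contact_force: [-0.1, 0.1, -1.9]
opening: 0.693
left_case 0 0.83 [285.  16. 103.  70.]
right_case 0 0.72 [290. 114.  87.  39.]
tray 0 0.94 [277.   0. 118. 212.]
loose_case 0 0.71 [228. 255. 182. 136.]
loose_case 1 0.2 [288.  16. 100.  70.]
init [ 0.51476775 -0.10838054  0.07      ]
loose ['side', 'top'] (array([ 0.5153, -0.1095,  0.5765]), np.float64(12.7))
loose ['side'] (array([ 0.5162, -0.1085,  0.5755]), np.float64(4.0))
loose ['top'] (array([ 0.5143, -0.1091,  0.5498]), np.float64(2.9))
init tray [0.52785068 0.18786531 0.05      ]
tray ['side', 'top'] [ 5.339e-01  1.906e-01  9.650e-02  3.080e-02 -2.710e-02  2.000e-04
 -8.000e-04 -1.500e-03 -2.600e-03 -6.580e-02] 52.4
 left [0.5312 0.2213 0.095 ]  right [0.5357 0.1636 0.0939]
tray ['side'] [ 0.5341  0.1912  0.1045  0.0284 -0.0273 -0.0006 -0.0012 -0.0006 -0.0012
 -0.0657] 9.7
 left [0.5306 0.2195 0.1039]  right [0.5358 0.1639 0.1033]
tray ['top'] [ 0.5319  0.1906  0.0698  0.0309 -0.0271  0.0008  0.0007 -0.0048  0.0007
 -0.0665] 33.2
 left [0.5306 0.2214 0.065 ]  right [0.5346 0.1636 0.0705]
t 5.75 tcp [0.5321 0.0823 0.184 ] phi 1.6576 tilt z [ 9.0e-04 -3.2e-03 -1.0e+00] F [ 0.1  0.3 -1.8] open 0.695
```

View pics/wrist4.png

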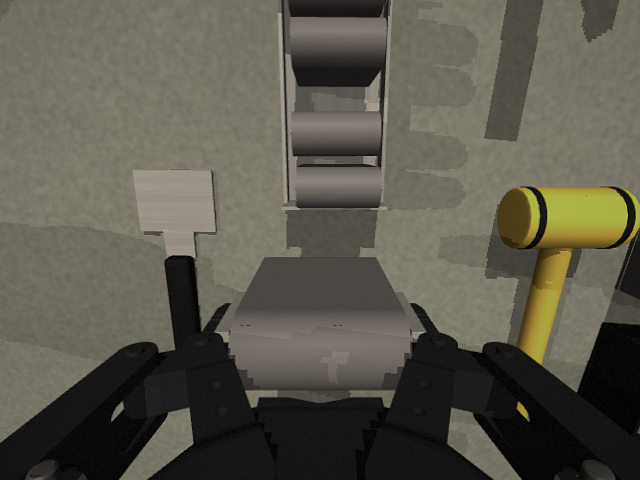

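```bash
sed -i 's/^T={c:soft/if __name__!="__main__": raise SystemExit\nT={c:soft/' fit0.py; python3 - <<'E'
from h import *
k=np.load("pics/kw4.npy",allow_pickle=True).item()
def opt(f,x0,st):
    x0=np.array(x0,float); st=np.array(st)
    for _ in range(3):
        sim=np.vstack([x0]+[x0+st*e for e in np.eye(len(x0))])
        r=minimize(f,x0,method="Nelder-Mead",options=dict(initial_simplex=sim,maxiter=600,xatol=1e-5,fatol=1e-3)); x0=r.x; st=st*.5
    return x0,r.fun
im=cv2.imread("pics/wrist4.png")
ro=place(CP,0.5385,0.1245,.085,.003); occ=poly(k,ro)
ws={}
def near(p): # outer right + own
    return 0
rr=None
for l,i in(("right_case",(.5357,.1636,.09)),("left_case",(.531,.2208,.09))):
    T=soft(np.load(f"pics/m_wrist_{l}_0.npy"))
    # mask of visible extents; nearer cases occlude the lower near parts
    oc=occ if l=="right_case" else poly(k,place(CP,*ws["right_case"],z=.003))
    # weight: ignore tray-wall-ish side strips handled by finders
    b=opt(lambda p:((soft(poly(k,place(CP,*p,z=.003))*(1-oc))-T)**2).sum(),i,[.005,.005,.05])
    ws[l]=b[0]; print(l,np.round(b[0],4),round(b[1],1))
    cv2.polylines(im,[cv2.convexHull(proj(k,place(CP,*b[0],z=.003)).astype(np.int32))],True,(0,0,255))
    cv2.polylines(im,[cv2.convexHull(proj(k,place(CP,*i,z=.003)).astype(np.int32))],True,(0,255,0))
cv2.polylines(im,[cv2.convexHull(proj(k,ro).astype(np.int32))],True,(255,0,0))
cv2.imwrite("pics/w4o.png",im[0:240,200:470].repeat(2,0).repeat(2,1))
E
```

```text
right_case [0.5355 0.1625 0.0837] 17.1
left_case [0.5317 0.2186 0.0871] 17.0
```

View pics/w4o.png

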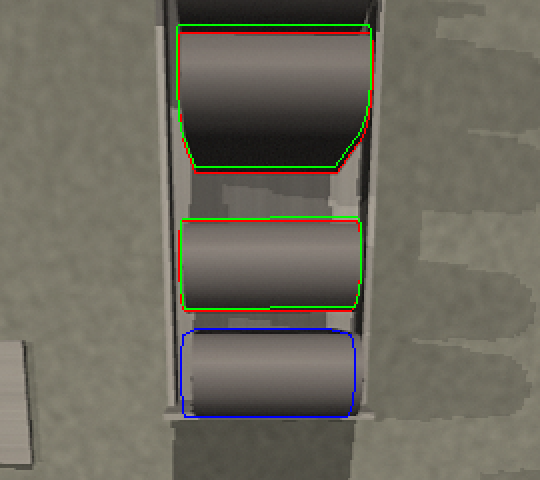

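```bash
python3 go.py 0.5336 0.190 0.150 1.657
```

```text
t 5.75 tcp [0.5321 0.0823 0.184 ] phi 1.6576 tilt z [ 9.0e-04 -3.2e-03 -1.0e+00] F [ 0.1  0.3 -1.8] open 0.695
xyz mm [107.2  10.8  33.6] twist 0.001
```

```bash
python3 -m crank '[{"fingers":255,"xyz":[15,1,0],"twist":0},{"fingers":255,"xyz":[45,4.5,0],"twist":0},{"fingers":255,"xyz":[75,7.5,5],"twist":0},{"fingers":255,"xyz":[97,9.8,15],"twist":0},{"fingers":255,"xyz":[107,10.8,28],"twist":0},{"fingers":255,"xyz":[107,10.8,33],"twist":0},{"fingers":255,"xyz":[107,10.8,33],"twist":0},{"fingers":255,"xyz":[107,10.8,33],"twist":0}]' 120; python3 go.py 0.5336 0.190 0.140 1.657
python3 - <<'E'
from h import *
from station import read_camera
for c in("top","side"):
    im=read_camera(c)[:,:,::-1]; cv2.imwrite(f"pics/{c}5.png",im)
    y,x=(190,110) if c=="top" else (90,150)
    cv2.imwrite(f"pics/{c}5z.png",cv2.resize(im[y:y+170,x:x+200],None,fx=3,fy=3))
E
```

```text
time_s: 6.55
tcp_pos: [0.5339, 0.1883, 0.1505]
eef_rot: [0.676, 0.737, -0.001, 0.002]
contact_force: [-0.0, -0.2, -1.9]
opening: 0.691
t 6.55 tcp [0.5339 0.1883 0.1505] phi 1.6559 tilt z [ 6.0e-04 -4.1e-03 -1.0e+00] F [-0.  -0.2 -1.9] open 0.691
xyz mm [ 1.8 -0.2 10.5] twist -0.001
```

View pics/side5z.png

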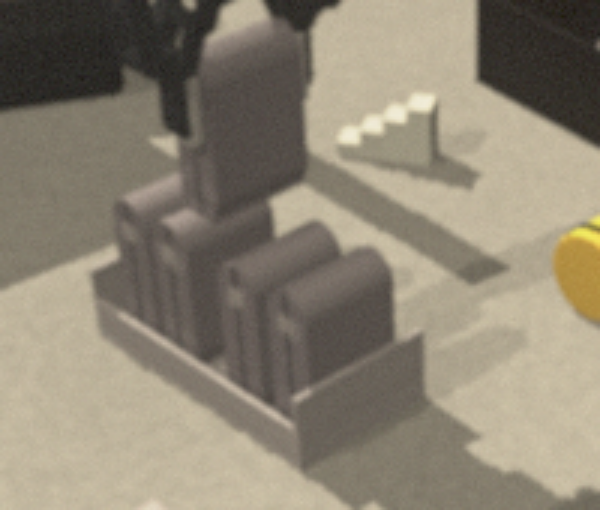

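The case hangs upright over the gap (zoomed side view, bottom at about (215,215) above the opening). I'll lower it in stages, watching the force.

```bash
python3 -m crank '[{"fingers":255,"xyz":[1.8,0,4],"twist":0},{"fingers":255,"xyz":[1.8,0,9],"twist":0},{"fingers":255,"xyz":[1.8,0,14],"twist":0},{"fingers":255,"xyz":[1.8,0,18],"twist":0},{"fingers":255,"xyz":[1.8,0,21],"twist":0},{"fingers":255,"xyz":[1.8,0,24],"twist":0},{"fingers":255,"xyz":[1.8,0,24],"twist":0}]' 120; python3 go.py 0.5336 0.190 0.110 1.657
python3 - <<'E'
from h import *
from station import read_camera
im=read_camera("side")[:,:,::-1]
cv2.imwrite(f"pics/side6z.png",cv2.resize(im[90:260,150:350],None,fx=3,fy=3))
E
```

```text
time_s: 7.35
tcp_pos: [0.5338, 0.1902, 0.1265]
eef_rot: [0.676, 0.737, -0.001, 0.002]
contact_force: [-0.3, 0.6, -2.0]
opening: 0.69
t 7.35 tcp [0.5338 0.1902 0.1265] phi 1.6558 tilt z [ 8.0e-04 -3.8e-03 -1.0e+00] F [-0.3  0.6 -2. ] open 0.69
xyz mm [-0.1 -0.2 16.5] twist -0.001
```

View pics/side6z.png

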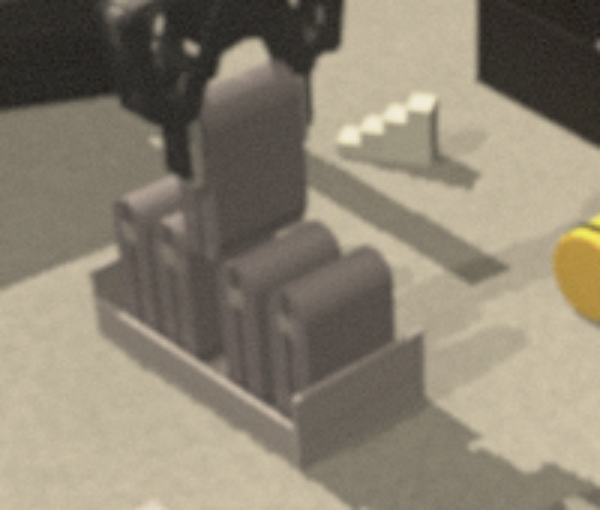

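No contact yet, and the case is centred. Next stage down.

```bash
python3 -m crank '[{"fingers":255,"xyz":[0,0,3],"twist":0},{"fingers":255,"xyz":[0,0,6],"twist":0},{"fingers":255,"xyz":[0,0,9],"twist":0},{"fingers":255,"xyz":[0,0,12],"twist":0},{"fingers":255,"xyz":[0,0,15],"twist":0},{"fingers":255,"xyz":[0,0,18],"twist":0},{"fingers":255,"xyz":[0,0,20],"twist":0},{"fingers":255,"xyz":[0,0,20],"twist":0}]' 120; python3 go.py 0.5336 0.190 0.080 1.657
python3 - <<'E'
from h import *
from station import read_camera
im=read_camera("side")[:,:,::-1]
cv2.imwrite(f"pics/side7z.png",cv2.resize(im[90:260,150:350],None,fx=3,fy=3))
E
```

```text
time_s: 8.2
tcp_pos: [0.5338, 0.1901, 0.1064]
eef_rot: [0.676, 0.737, -0.001, 0.002]
contact_force: [-0.2, 0.8, -1.0]
opening: 0.689
t 8.2 tcp [0.5338 0.1901 0.1064] phi 1.6559 tilt z [ 5.0e-04 -3.9e-03 -1.0e+00] F [-0.2  0.8 -1. ] open 0.689
xyz mm [ 0.  -0.2 26.4] twist -0.001
```

View pics/side7z.png

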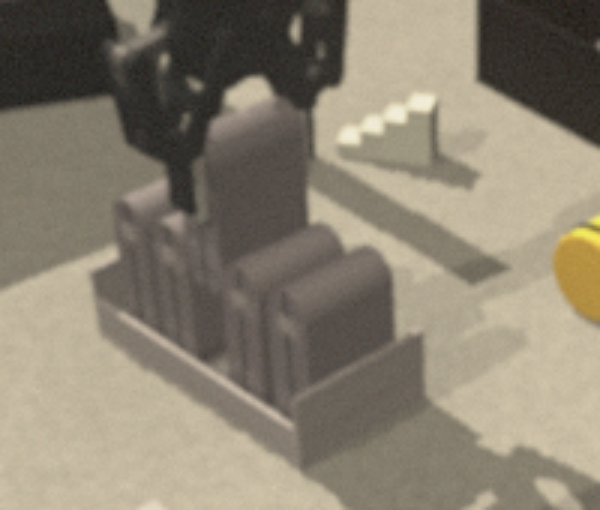

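```bash
python3 -m crank '[{"fingers":255,"xyz":[0,0,3],"twist":0},{"fingers":255,"xyz":[0,0,6],"twist":0},{"fingers":255,"xyz":[0,0,9],"twist":0},{"fingers":255,"xyz":[0,0,12],"twist":0},{"fingers":255,"xyz":[0,0,15],"twist":0},{"fingers":255,"xyz":[0,0,18],"twist":0},{"fingers":255,"xyz":[0,0,21],"twist":0},{"fingers":255,"xyz":[0,0,22],"twist":0}]' 120; python3 go.py 0.5336 0.190 0.043 1.657
python3 - <<'E'
from h import *
from station import read_camera
im=read_camera("side")[:,:,::-1]
cv2.imwrite(f"pics/side8z.png",cv2.resize(im[90:260,150:350],None,fx=3,fy=3))
im=read_camera("wrist")[:,:,::-1]
cv2.imwrite(f"pics/wrist8.png",im)
E
```

```text
time_s: 9.05
tcp_pos: [0.5337, 0.19, 0.0842]
eef_rot: [0.676, 0.737, -0.001, 0.001]
contact_force: [0.1, 0.3, -2.3]
opening: 0.684
t 9.05 tcp [0.5337 0.19   0.0842] phi 1.6559 tilt z [ 3.0e-04 -3.9e-03 -1.0e+00] F [ 0.1  0.3 -2.3] open 0.684
xyz mm [ 0.2 -0.1 41.2] twist -0.001
```

View pics/side8z.png

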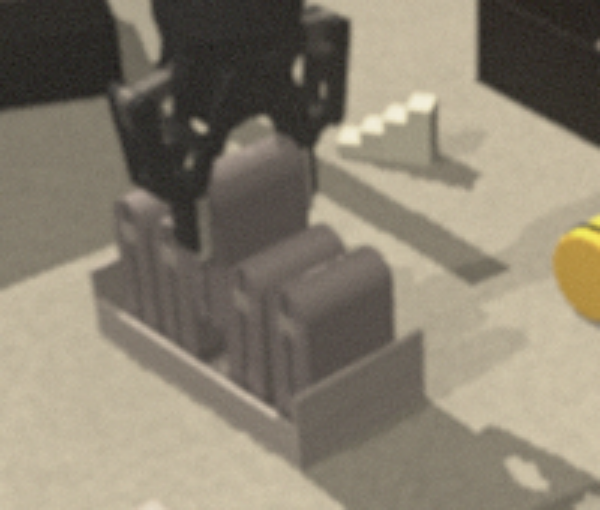

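View pics/wrist8.png

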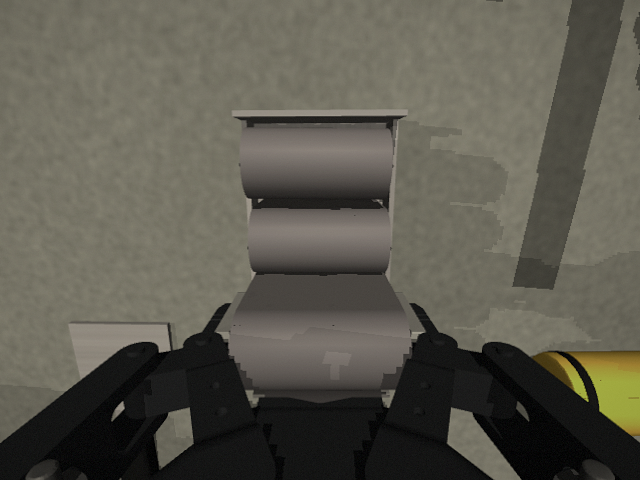

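```bash
python3 -m crank '[{"fingers":255,"xyz":[0,0,3],"twist":0},{"fingers":255,"xyz":[0,0,6],"twist":0},{"fingers":255,"xyz":[0,0,9],"twist":0},{"fingers":255,"xyz":[0,0,12],"twist":0},{"fingers":255,"xyz":[0,0,15],"twist":0},{"fingers":255,"xyz":[0,0,18],"twist":0},{"fingers":255,"xyz":[0,0,21],"twist":0},{"fingers":255,"xyz":[0,0,22],"twist":0}]' 120; python3 go.py 0.5336 0.190 0.043 1.657
python3 - <<'E'
from h import *
from station import read_camera
im=read_camera("side")[:,:,::-1]
cv2.imwrite(f"pics/side9z.png",cv2.resize(im[90:260,150:350],None,fx=3,fy=3))
E
```

```text
time_s: 9.95
tcp_pos: [0.5338, 0.1903, 0.0623]
eef_rot: [0.676, 0.737, -0.001, 0.001]
contact_force: [-0.7, 2.2, 1.8]
opening: 0.689
t 9.95 tcp [0.5338 0.1903 0.0623] phi 1.6561 tilt z [ 6.0e-04 -3.4e-03 -1.0e+00] F [-0.7  2.2  1.8] open 0.689
xyz mm [-0.2 -0.3 19.3] twist -0.001
```

View pics/side9z.png

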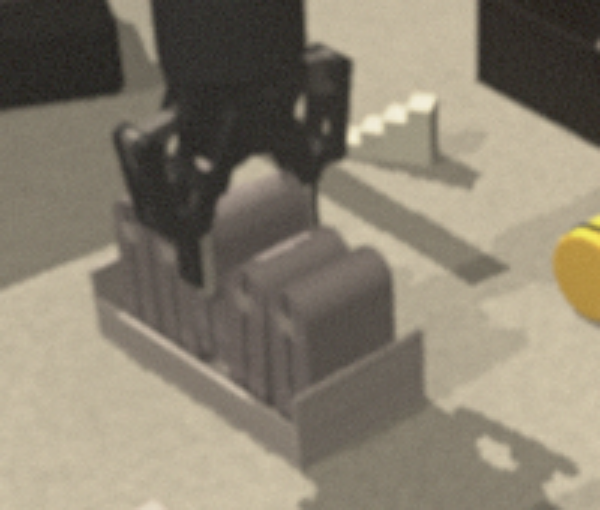

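```bash
python3 -m crank '[{"fingers":255,"xyz":[0,0,3],"twist":0},{"fingers":255,"xyz":[0,0,6],"twist":0},{"fingers":255,"xyz":[0,0,9],"twist":0},{"fingers":255,"xyz":[0,0,12],"twist":0},{"fingers":255,"xyz":[0,0,14],"twist":0},{"fingers":255,"xyz":[0,0,16],"twist":0},{"fingers":255,"xyz":[0,0,17],"twist":0},{"fingers":255,"xyz":[0,0,17],"twist":0}]' 120; python3 go.py 0.5336 0.190 0.043 1.657
python3 -m crank '[{"fingers":255,"xyz":[0,0,1],"twist":0},{"fingers":255,"xyz":[0,0,2],"twist":0},{"fingers":255,"xyz":[0,0,2.5],"twist":0},{"fingers":255,"xyz":[0,0,2.5],"twist":0}]' 120; python3 go.py 0.5336 0.190 0.043 1.657
```

```text
time_s: 10.8
tcp_pos: [0.5335, 0.1901, 0.0449]
eef_rot: [0.676, 0.737, -0.001, 0.001]
contact_force: [-0.3, 2.2, -2.8]
opening: 0.686
t 10.8 tcp [0.5335 0.1901 0.0449] phi 1.6562 tilt z [-1.0e-04 -3.6e-03 -1.0e+00] F [-0.3  2.2 -2.8] open 0.686
xyz mm [-0.1  0.1  1.9] twist -0.001
time_s: 11.2
tcp_pos: [0.5335, 0.1902, 0.0432]
eef_rot: [0.676, 0.737, -0.001, 0.001]
contact_force: [-2.9, 1.1, 7.4]
opening: 0.691
t 11.2 tcp [0.5335 0.1902 0.0432] phi 1.6563 tilt z [ 2.e-04 -4.e-03 -1.e+00] F [-2.9  1.1  7.4] open 0.691
xyz mm [-0.2  0.1  0.2] twist -0.001
```

```bash
python3 -m crank '[{"fingers":255,"xyz":[0,0,1],"twist":0},{"fingers":255,"xyz":[0,0,1.5],"twist":0},{"fingers":255,"xyz":[0,0,1.5],"twist":0}]' 120; python3 go.py 0.5336 0.190 0.043 1.657
python3 - <<'E'
from h import *
from station import read_camera
im=read_camera("side")[:,:,::-1]
cv2.imwrite(f"pics/side10z.png",cv2.resize(im[90:260,150:350],None,fx=3,fy=3))
im=read_camera("wrist")[:,:,::-1]
cv2.imwrite(f"pics/wrist10.png",im)
E
```

```text
time_s: 11.5
tcp_pos: [0.5335, 0.1902, 0.0431]
eef_rot: [0.676, 0.737, -0.001, 0.002]
contact_force: [-5.4, 0.3, 15.0]
opening: 0.691
t 11.5 tcp [0.5335 0.1902 0.0431] phi 1.6562 tilt z [ 8.0e-04 -4.7e-03 -1.0e+00] F [-5.4  0.3 15. ] open 0.691
xyz mm [-0.2  0.1  0.1] twist -0.001
```

View pics/side10z.png

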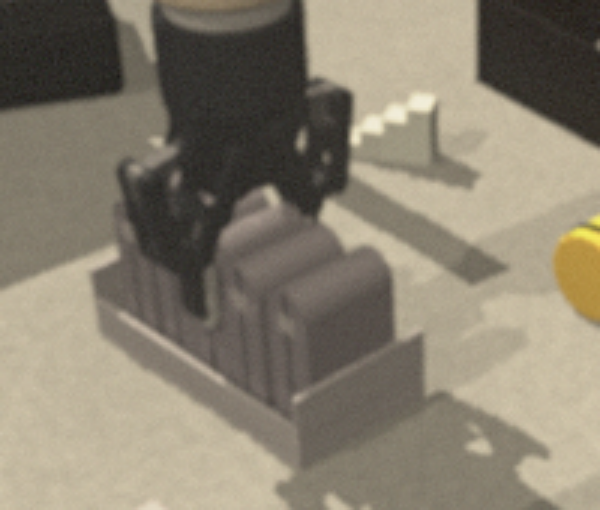

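View pics/wrist10.png

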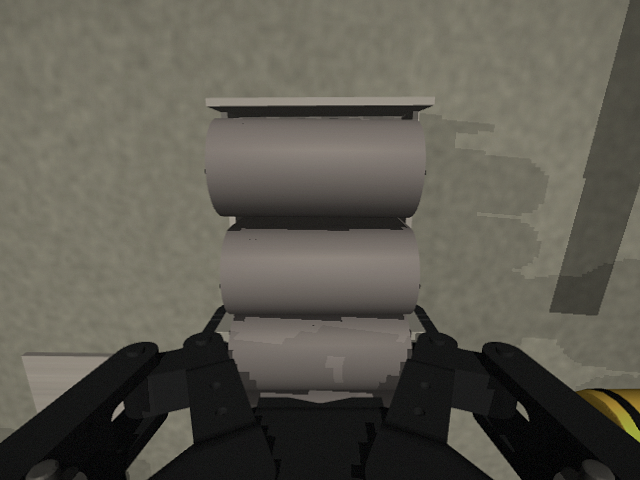

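```bash
python3 -m crank '[{"fingers":255,"xyz":[0,0,0],"twist":0},{"fingers":90,"xyz":[0,0,0],"twist":0},{"fingers":60,"xyz":[0,0,0],"twist":0},{"fingers":30,"xyz":[0,0,0],"twist":0},{"fingers":0,"xyz":[0,0,0],"twist":0},{"fingers":0,"xyz":[0,0,0],"twist":0},{"fingers":0,"xyz":[0,0,0],"twist":0}]' 20; python3 go.py 0.5336 0.190 0.2 1.657
python3 - <<'E'
from h import *
from station import read_camera
im=read_camera("wrist")[:,:,::-1]
cv2.imwrite(f"pics/wrist11.png",im)
E
```

```text
time_s: 12.3
tcp_pos: [0.5335, 0.1901, 0.0431]
eef_rot: [0.676, 0.737, -0.002, 0.002]
contact_force: [0.4, -0.1, -0.1]
opening: 1.001
t 12.3 tcp [0.5335 0.1901 0.0431] phi 1.6561 tilt z [ 7.0e-04 -4.8e-03 -1.0e+00] F [ 0.4 -0.1 -0.1] open 1.001
xyz mm [  -0.8    0.2 -156.9] twist -0.001
```

View pics/wrist11.png

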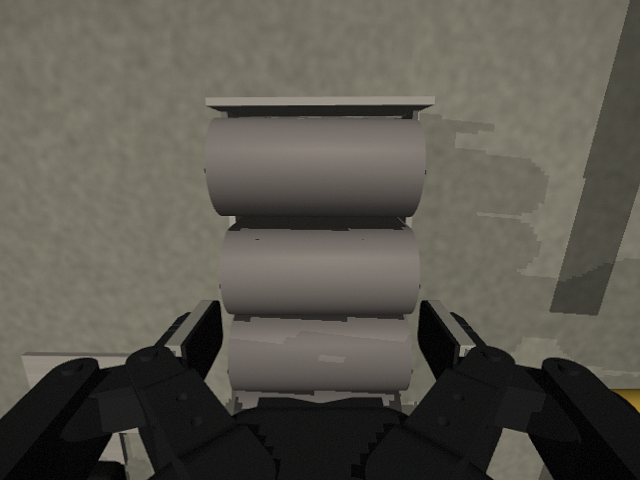

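Released, with both pads clear of the case (222/418 against 230–410). I'll lift straight up and then back away.

```bash
python3 -m crank '[{"fingers":0,"xyz":[0,0,-10],"twist":0},{"fingers":0,"xyz":[0,0,-30],"twist":0},{"fingers":0,"xyz":[0,0,-60],"twist":0},{"fingers":0,"xyz":[0,0,-95],"twist":0},{"fingers":0,"xyz":[0,0,-130],"twist":0},{"fingers":0,"xyz":[0,0,-157],"twist":0},{"fingers":0,"xyz":[-40,0,-165],"twist":0},{"fingers":0,"xyz":[-80,0,-165],"twist":0}]'; python3 -m crank '[{"fingers":0,"xyz":[-40,0,0],"twist":0},{"fingers":0,"xyz":[-80,0,0],"twist":0},{"fingers":0,"xyz":[-120,0,0],"twist":0},{"fingers":0,"xyz":[-120,0,0],"twist":0},{"fingers":0,"xyz":[-120,0,0],"twist":0}]'
python3 - <<'E'
from h import *
from station import read_camera,finder
for c in("side","top","wrist"):
    im=read_camera(c)[:,:,::-1]; cv2.imwrite(f"pics/{c}12.png",im)
    y,x={"top":(190,110),"side":(90,150),"wrist":(0,220)}[c]
    cv2.imwrite(f"pics/{c}12z.png",cv2.resize(im[y:y+170,x:x+200],None,fx=3,fy=3))
    for l in("left_case","right_case","loose_case"):
        for i,d in enumerate(finder.masks_of(c,l)[:2]):
            print(c,l,round(d["conf"],2),np.round(d["bbox"])); np.save(f"pics/n_{c}_{l}_{i}.npy",d["pixels"])
E
```

```text
time_s: 13.15
tcp_pos: [0.5409, 0.112, 0.2114]
eef_rot: [0.675, 0.738, 0.0, 0.003]
contact_force: [1.5, -0.8, -1.2]
opening: 1.001
time_s: 13.65
tcp_pos: [0.5515, -0.0084, 0.2124]
eef_rot: [0.676, 0.737, 0.0, 0.003]
contact_force: [-0.9, 0.7, -0.5]
opening: 0.998
side left_case 0.58 [201. 152.  42.  55.]
side left_case 0.52 [182. 175. 108.  71.]
side loose_case 0.84 [212. 160.  40.  58.]
top left_case 0.81 [155. 237.  26.  42.]
wrist right_case 0.72 [271.   2.  88.  37.]
```

View pics/side12z.png

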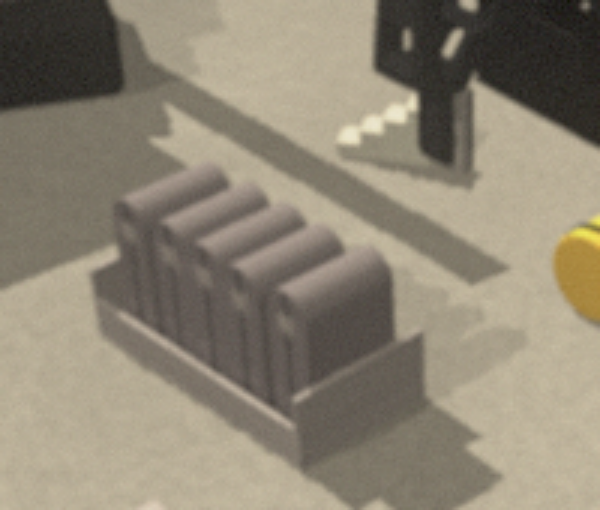

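View pics/top12z.png

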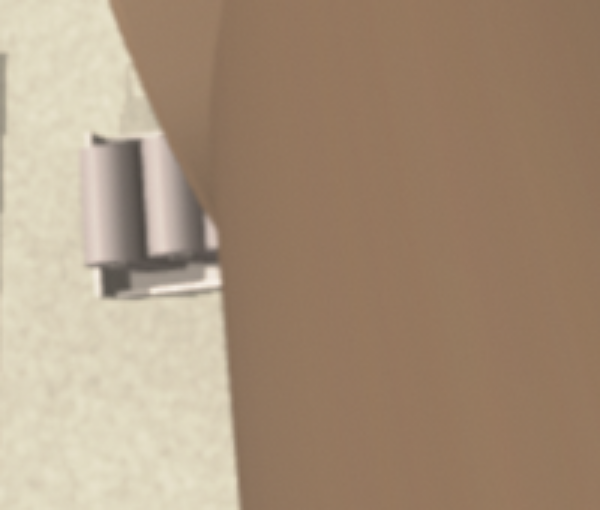

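View pics/wrist12.png

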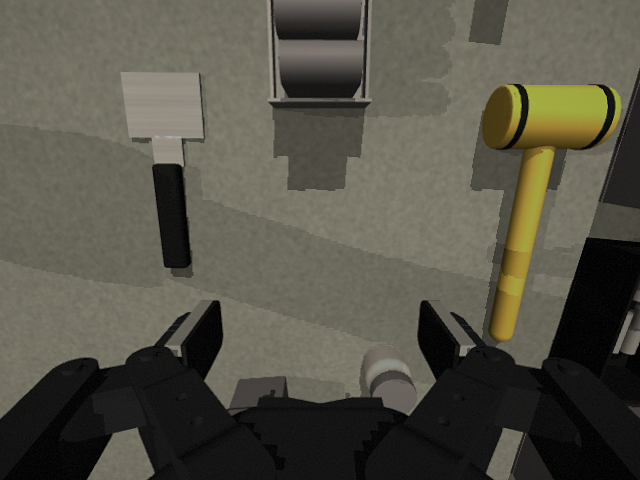

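```bash
python3 - <<'E'
from h import *
k=cal("side"); im=cv2.imread("pics/side12.png")
big=cv2.resize(im[120:260,160:310],None,fx=5,fy=5,interpolation=cv2.INTER_CUBIC)
print(big.shape)
for d,col in((-.031,(0,255,0)),(0,(0,0,255)),(.031,(255,0,0))):
    a=.086; P=place(CP,.5335-np.sin(a)*d,.190+np.cos(a)*d,a,.003)
    p=(proj(k,P)-[160,120]+.5)*5
    n=len(P)//2
    for f in(p[:n],p[n:]): cv2.polylines(big,[cv2.convexHull(f.astype(np.float32)).astype(np.int32)],True,col)
cv2.imwrite("pics/s12o.png",big[:600])
T=np.load("pics/n_side_loose_case_0.npy")
E
```

```text
(700, 750, 3)
```

View pics/s12o.png

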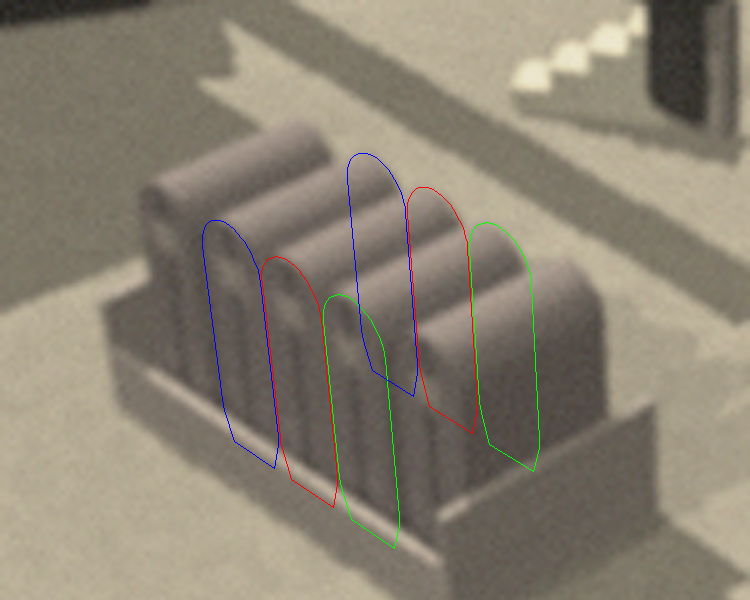

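The upright, floor-level models match all three middle cases in the side view to about 1–2 px, so I'm handing in.

```bash
python3 -c "
from station import close_job
print(close_job())"
```

```text
the job is handed in; nothing more can be done
None
```

The loose case is back in the row, standing on the tray floor between the two middle cases, and I handed the job in at about 14 s of the 48 s allowed. I gripped it by its flat ends, centred it over the gap (measured at about 26 mm) and pushed it down in stages. I then let go, lifted straight up and backed away.

**Seating:** the tool stopped at z = 0.043 m, the height that puts the case on the 3 mm tray floor. The highest force I read was about 15 N, in the final press onto the floor.

**Final side view:** all five cases are upright with level tops. Outlines of upright cases at floor height match the placed case and both neighbours to about 1–2 pixels.

**What I could not confirm:**
- The arm hid most of the row in the last top view, and the wrist view showed only its near end.
- In those last pictures the networks labelled the near-identical cases only in part. The final check therefore rests on the side view, the tool height and the force reading.
- The right neighbour seemed to lean outward slightly partway through the push. It was upright again once the case was down.

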